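# Hang the glue gun on the balancer arm

## Robot

A 7-joint arm with a two-finger parallel gripper is mounted at the origin on the work surface. World frame = base frame: x ahead of the robot, y to its left, z up, the work surface at z = 0. Lengths are in m, angles in rad, forces in N, time in s.
With the tool pointing down it reaches from about 0.425 to 0.8 m from the base axis. Payload 8.3 kg.
Tool frame: the origin (TCP) lies between the finger pads; the fingertips stand 17 mm ahead of it and the grasp point (between the pads) lies 2 mm behind it (ctrl.tips_ahead is the z of the fingertips in the tool frame, in m); z points along the fingers, y is the line along which they close (so a half turn about z gives the same grasp; the last joint's range is limited). The gripper opens to 85 mm and grips with 20 to 120 N. Pads are 22 mm wide; open, the fingers measure 114 mm over their backs; the gripper's body (76 mm by 85 mm) begins 54 mm behind the grasp point. The pads swing forward as they close: fully open they stand 13 mm farther back than shut.
Start: joints at [1.187, 0.383, 0.016, 1.37, -0.006, 1.388, -0.046], TCP at [0.197, -0.593, 0.248] pointing down, gripper open.
Joint ranges: [-2.95, 2.95], [-0.25, 2.06], [-1.52, 1.56], [0.18, 2.33], [-1.44, 4.58], [0.02, 2.06], [-3.01, 3.01]. Speed limits (rad/s): [2.39, 2.39, 3.01, 3.01, 3.14, 3.14, 3.14].

## Interface

Orientations are given as a 3x3 rotation matrix whose columns are the frame's x, y, z axes.
In Python, from plant import ctrl, snapshot, camera_params, models gives the robot as it stands.
- The arm moves only by the shell command python3 -m pendant 'ROWS' [FORCE]. ROWS is JSON, a list of rows, each a list of 3 entries, a list of its own where there are three numbers: the shift along the world's x, y, z in m, then the turn about the world's z in degrees, then the gripper's target within -1 to 1 (shut at 1, half-way at 0, fully open at -1). In form: [[[x, y, z], yaw, claw], ...]. A call has exactly 8 rows; each row shifts and turns the commanded pose from where the row before left it; what a row does not reach is not made up. A row lasts 1/10 s, in which the tool goes at most 50 mm and 8.59 degrees, less where a joint would pass 70% of its speed; a pose out of reach is approached as far as the arm can. A call with a gripper value outside its range is refused whole. The fingers move at their own pace and stop on an object; FORCE is the grip in N (left out, the last holds). Time passes only in rows, so rows that do not move let the fingers close, or fill a call up. It gives the time, the measured TCP pose, the force, the opening and the grip force at its end, in the units of the state.
- ctrl.observe(): the state, without advancing time (a new reading comes with each control period).
- snapshot(name): name is "side" or "top" or "wrist"; returns the picture (400x640x3 uint8, blue, green, red); there is no depth.
- camera_params(name): a dict with "vertical_fov" (degrees; the focal length in pixels is half the picture's height over the tangent of half this angle, whatever the lens; pixels are square), "cx", "cy" (the principal point, pixels), "R" (3x3) and "t" (3): a world point X has camera coordinates R X + t; the wrist camera has in their place "hand_eye" (4x4, takes a point from camera to tool coordinates, whose origin is the TCP and whose axes are the flange's). Camera axes: x right, y down, z forward; pixel columns grow to the right and rows downward; lengths in m; the calibration is good to about 2 mm. A picture is of the moment at which its call begins: read the wrist's pose just before it. camera_params takes no time and is no camera call.
- ctrl.finish_job(): hands the job in; it is judged then, once.
Trained networks look in the newest picture that a camera, given by its name, has taken for a name from the list of things; names that differ only in an ending like _2 or _b are one class to them, and where a whole thing is asked for, a point or a joint stands for the part that bears it (a point fixed in the world has none). Each returns a list of dicts, best first, with "confidence" (0 to 1); they miss things now and then, are a little off and sometimes report something else, mostly with a low value. They report only what shows in the picture. A call takes as long as a camera call.
- models.cut_out(camera, thing): "region" (400x640 bool, what is visible of it).
- models.pinpoint(camera, thing): "xyz" ([x, y, z] in m, in the coordinates of the camera as it stood for that picture, good to about 4 mm: a listed point, or the origin of a listed thing).
The state is a dict: "time_s": time; "q": joint angles; "joint_vel": joint speeds; "effort": joint torques, N m; "ee_pos": TCP position; "ee_rot": TCP orientation; "contact_force": force on the tool from outside, world axes, zero at the start; "torque": the same for the moment, N m; "grip_width": opening from 0.0 (shut) to 1.0 (fully open); "grip_force": force on a finger pad.
Only numpy, scipy, OpenCV 4.12 (cv2) and the standard library are available. Lean on these libraries where they do the work, as an engineer would, in place of code of your own. Each camera call takes 0.05 s, during which the arm holds its last target. There are 200 camera calls.

## Task

Pick up the cordless glue gun from its tray and hang it by the wire bail on its top on the hook of the spring-balanced arm. Lower it with the arm as it sinks, and let go only once the arm has settled and carries the gun, so that it does not drop. Leave the other things on the table where they are.

Things in the scene. Friction and masses are not known exactly. Their poses are not given: they have to be found in the camera images.
- glue_gun: White cordless glue gun, 0.28-0.43 kg, upright on its grey battery foot (96x56x26 mm) on a green tray. Origin under the foot, below bail and centre of mass; x along the barrel to the nozzle (starts pointing away from the robot), z up. Barrel housing: flat-sided box 40 mm wide, x -100 to +50, z 104 to 150 mm, glue-stick stub to x -120; nozzle to +110. Pistol grip below, x -43 to +7, 32 mm wide
- gun_bail (a point): Underside of the peak of the steel-wire bail, which comes to rest on the hook: 199.5 mm above the gun's origin (x 0, y 0); axes as the gun's. The bail is rigid 5 mm wire in the gun's y-z plane, an arch 45 mm wide at the legs narrowing to its peak (top 204 mm above the foot's underside), with 49 mm clear from the peak down to the barrel
- gun_rear (a point): Middle of the rear of the barrel housing, 70 mm behind the bail, 127 mm above the foot's underside, 23 mm below the housing's top; axes as the gun's. The flat sides here are 40 mm apart (along y): a good place to hold, gripper upright or leaning back from the bail so that it stays clear of the hook
- hook: Steel J-hook at the end of a sprung parallel arm (240 mm long, on a post with a round weighted foot). Origin and axes as hook_seat. Empty, the arm stands against its upper stop; the hook starts to sink at about 0.8 N and sinks 1 mm per 0.04 N more, damped; under the gun alone it rests 48 to 88 mm lower; bottom stop 119 mm down. The arm also swivels about the post: about 0.7 N at the hook
- hook_seat (a point): Lowest point of the upper side of the J-hook (6 mm wire), where the bail rests; 335 mm above the table while empty. x points to the post, roughly away from the robot; z up, also as the arm sinks. The open end points to -x, 18 mm before the seat, turned up 17 mm; the shank rises 18 mm behind it (+x). The bail goes over the open end towards +x, then down. Hook reaches 6 mm below the seat
- craft: Finished ornament, a small cone on a wood slice, 52 mm across, 76 mm tall, on the gun's tray; leave alone
- scissors: Scissors with blue loops, 150 mm long, flat on the gun's tray; leave alone
- cone0: Pine cone, about 50 mm tall, standing in a white card box (120 x 130 x 60 mm) on the other green tray; leave alone
- cone1: Pine cone like cone0; leave alone
- cone2: Pine cone like cone0; leave alone
- wood_slice: Flat wood slice, 64 mm across, 12 mm thick, on the other green tray; leave alone
- cup: White paper cup, 76 mm across, 85 mm tall, on the table; leave alone
- pen_pot: White round pot with pens, 76 mm across, 150 mm tall with the pens, on the table; leave alone

How it is judged:
On the way, in this order (a step that is already met when the one before it is completed fails the run):
1. the gun is picked up off its tray (distance of glue_gun from where it was at the start of the episode above 0.04 m and contact force between the fingers and glue_gun above 0.5 N), for 0.1 s.
2. the bail is on the hook and the arm has sunk under the gun and settled, while the gun is still held (distance between gun_bail and hook_seat below 0.018 m and height (world z) of hook_seat below 0.305 m and linear speed of hook below 0.015 m/s and contact force between the fingers and glue_gun above 0.5 N), for 0.2 s.
At the end, for the whole second after the job is handed in: The gun hangs by its bail on the hook (bail within 15 mm of the hook's seat, the hook carrying more than 1.5 N of it), upright within 0.25 rad, clear of the table, let go, with the hook sunk under its weight (seat below 305 mm) and both at rest (gun below 0.05 m/s, hook below 0.03 m/s) (distance between gun_bail and hook_seat below 0.015 m and angle between glue_gun's own z axis and vertical below 0.25 rad and height (world z) of hook_seat below 0.305 m and contact force between glue_gun and hook above 1.5 N and height (world z) of glue_gun above 0.02 m and linear speed of glue_gun below 0.05 m/s and linear speed of hook below 0.03 m/s); the robot touches nothing.
It fails at once if the gun is let go too early, so that the arm drops with it (the hook, with the bail on it and the fingers off the gun, moves faster than 0.12 m/s) (distance between gun_bail and hook_seat below 0.05 m and contact force between the fingers and glue_gun below 0.2 N and linear speed of hook above 0.12 m/s).
It fails at once if another thing on the table moved by more than 30 mm (distance of any of craft, scissors, cone0, cone1, cone2, wood_slice, cup, pen_pot from where it was at the start of the episode above 0.03 m).
It also fails if it takes over 64 s, if anything falls off the work surface, if the arm or the gripper's body presses on something with over 40 N, if the wrist force passes 120 N, or if a joint passes its speed limit or range.

## Working session

There is one attempt and no reset: what is moved stays moved. The work goes in short steps, Python scripts to look and compute and a shell command to move; the robot and the scene stay as the last step left them, time stands still between calls to the robot, and variables do not carry over. Pictures are saved under pics/ and viewed, at most 11 in all, crops included, and the job is handed in when it is done.

```bash
mkdir -p pics; cat > h.py <<'E'
import numpy as np, cv2
from plant import ctrl, snapshot, camera_params, models
def world(cam,p):
    c=camera_params(cam); p=np.array(p)
    if cam=='wrist':
        s=ctrl.observe(); H=np.array(c['hand_eye']); t=H[:3,:3]@p+H[:3,3]
        return np.array(s['ee_rot'])@t+np.array(s['ee_pos'])
    return np.array(c['R']).T@(p-np.array(c['t']))
def find(cam,names):
    for n in names:
        for d in models.pinpoint(cam,n)[:2]:
            print(cam,n,round(d['confidence'],2),np.round(world(cam,d['xyz']),3))
E
python3 - <<'E'
from h import *
s=ctrl.observe();print(s['time_s'],np.round(s['ee_rot'],2).tolist(),s['ee_pos'],ctrl.tips_ahead)
for c in ['side','top']:
    cv2.imwrite(f'pics/{c}0.png',snapshot(c))
    find(c,['glue_gun','gun_bail','gun_rear','hook_seat'])
find('top',['craft','scissors','cup','pen_pot','cone0'])
print(np.round(camera_params('wrist')['hand_eye'],3).tolist())
for c in ['side','top']:
    p=camera_params(c);print(c,np.round(-np.array(p['R']).T@np.array(p['t']),2))
print(ctrl.observe()['time_s'])
E
```

```text
0.0 [[0.95, 0.32, -0.0], [0.32, -0.95, 0.0], [-0.0, -0.0, -1.0]] [ 0.19695656 -0.59264285  0.24725576] 0.017
side glue_gun 0.84 [0.522 0.297 0.005]
side glue_gun 0.62 [0.61  0.36  0.008]
side gun_bail 0.84 [0.525 0.293 0.205]
side gun_rear 0.58 [0.453 0.308 0.138]
side hook_seat 0.71 [ 0.616 -0.075  0.335]
top glue_gun 0.89 [0.527 0.298 0.002]
top gun_bail 0.92 [0.527 0.294 0.206]
top gun_bail 0.32 [ 0.504 -0.292  0.007]
top gun_rear 0.72 [ 0.622 -0.079  0.334]
top gun_rear 0.66 [0.458 0.308 0.134]
top hook_seat 0.72 [ 0.621 -0.078  0.331]
top hook_seat 0.49 [0.612 0.357 0.006]
top craft 0.59 [0.612 0.354 0.007]
top scissors 0.75 [0.525 0.231 0.007]
top cup 0.95 [ 0.762  0.202 -0.001]
top pen_pot 0.6 [ 0.765 -0.232 -0.003]
top pen_pot 0.26 [ 0.412 -0.312  0.006]
top cone0 0.72 [ 0.531 -0.238  0.011]
top cone0 0.59 [ 0.554 -0.3    0.009]
[[-0.001, -0.951, -0.31, 0.079], [1.0, -0.0, -0.001, 0.0], [0.001, -0.31, 0.951, -0.126], [0.0, 0.0, 0.0, 1.0]]
side [0.48 0.84 0.66]
top [0.39 0.01 1.3 ]
0.75
```

View pics/side0.png

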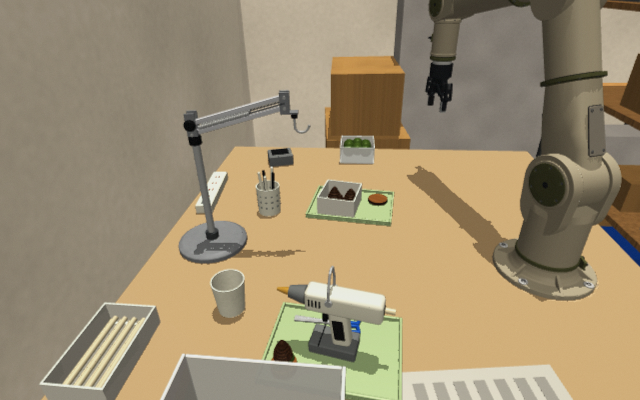

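View pics/top0.png

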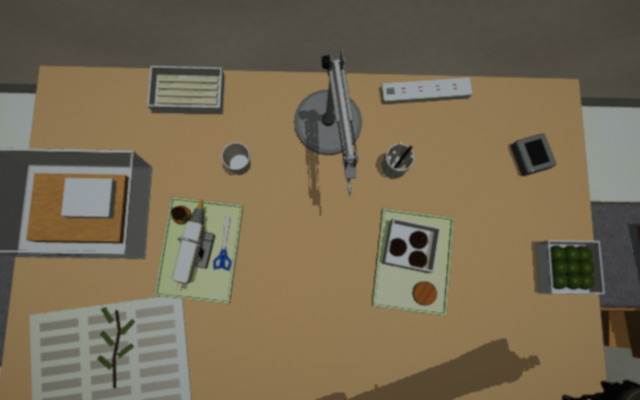

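The side view shows the gun upright at (335,310), bail at (332,280), hook tip at (300,128). The top view shows the gun's barrel from (199,205) at the nozzle to (182,283) at the rear, with the hook at (349,187). The network positions agree with both views. I'll keep the wrist camera on the robot side, with tool x pointing back, so it stays clear of the hook.

```bash

python3 -m pendant '[[[0.0165,0.0245,0],4.7,-1],[[0.0165,0.0245,0],4.7,-1],[[0.0165,0.0245,0],4.7,-1],[[0.0165,0.0245,0],4.7,-1],[[0.0165,0.0245,0],4.7,-1],[[0.0165,0.0245,0],4.7,-1],[[0.0165,0.0245,0],4.7,-1],[[0.0165,0.0245,0],4.7,-1]]'
python3 -m pendant '[[[0.0165,0.0245,0],4.7,-1],[[0.0165,0.0245,0],4.7,-1],[[0.0165,0.0245,0],4.7,-1],[[0.0165,0.0245,0],4.7,-1],[[0.0165,0.0245,0],4.7,-1],[[0.0165,0.0245,0],4.7,-1],[[0.0165,0.0245,0],4.7,-1],[[0.0165,0.0245,0],4.7,-1]]'
python3 - <<'E'
from h import *
c=camera_params('top');f=200/np.tan(np.radians(c['vertical_fov']/2))
R=np.array(c['R']);t=np.array(c['t']);C=-R.T@t
def bp(u,v,z):
    d=R.T@np.array([(u-c['cx'])/f,(v-c['cy'])/f,1]);return C+d*(z-C[2])/d[2]
ft=bp(328,121,0.015);hk=np.array([.618,-.077,0]);print(ft,'hook yaw',np.degrees(np.arctan2(*(ft-hk)[[1,0]])))
a,b=bp(199,205,.133),bp(182,283,.133);print('gun yaw',np.degrees(np.arctan2(*(a-b)[[1,0]])))
E
```

```text
time_s: 1.55
ee_pos: [0.3302, -0.3954, 0.2484]
ee_rot: [[0.555, 0.832, 0.0], [0.832, -0.555, -0.0], [-0.0, 0.0, -1.0]]
contact_force: [0.4, 0.2, 0.1]
grip_width: 0.998
grip_force: 0.0
time_s: 2.35
ee_pos: [0.4621, -0.1988, 0.2483]
ee_rot: [[-0.069, 0.998, 0.0], [0.998, 0.069, -0.0], [-0.0, 0.0, -1.0]]
contact_force: [0.9, 0.4, -0.4]
grip_width: 0.997
grip_force: 0.0
[ 0.8922736 -0.0450178  0.015    ] hook yaw 6.651047669145425
gun yaw -8.736265943573033
```

```bash

python3 -m pendant '[[[-0.001,0.032,0],4.75,-1],[[-0.001,0.032,0],4.75,-1],[[-0.001,0.032,0],4.75,-1],[[-0.001,0.032,0],4.75,-1],[[-0.001,0.032,0],4.75,-1],[[-0.001,0.032,0],4.75,-1],[[-0.001,0.032,0],4.75,-1],[[-0.001,0.032,0],4.75,-1]]'
python3 -m pendant '[[[0,0.032,0],4.75,-1],[[0,0.032,0],4.75,-1],[[0,0.032,0],4.75,-1],[[0,0.032,0],4.75,-1],[[0,0.032,0],4.75,-1],[[0,0.032,0],4.75,-1],[[0,0.032,0],4.75,-1],[[0,0.028,0],4.75,-1]]'
python3 - <<'E'
from h import *
cv2.imwrite('pics/w1.png',snapshot('wrist'))
find('wrist',['glue_gun','gun_bail','gun_rear'])
s=ctrl.observe();print(np.degrees(np.arctan2(s['ee_rot'][1][0],s['ee_rot'][0][0])),np.round(s['q'],2))
E
```

```text
time_s: 3.15
ee_pos: [0.4527, 0.0573, 0.2484]
ee_rot: [[-0.669, 0.743, 0.0], [0.743, 0.669, -0.0], [-0.0, -0.0, -1.0]]
contact_force: [0.7, -0.2, -0.5]
grip_width: 1.001
grip_force: 0.0
time_s: 3.95
ee_pos: [0.452, 0.3096, 0.2484]
ee_rot: [[-0.985, 0.174, -0.0], [0.174, 0.985, 0.001], [0.0, 0.001, -1.0]]
contact_force: [0.3, -0.1, -0.2]
grip_width: 1.001
grip_force: 0.0
wrist gun_bail 0.57 [0.522 0.292 0.207]
wrist gun_rear 0.81 [0.454 0.307 0.134]
169.7797393238191 [ 0.08  0.34 -0.93  1.56  0.28  1.38  0.52]
```

View pics/w1.png

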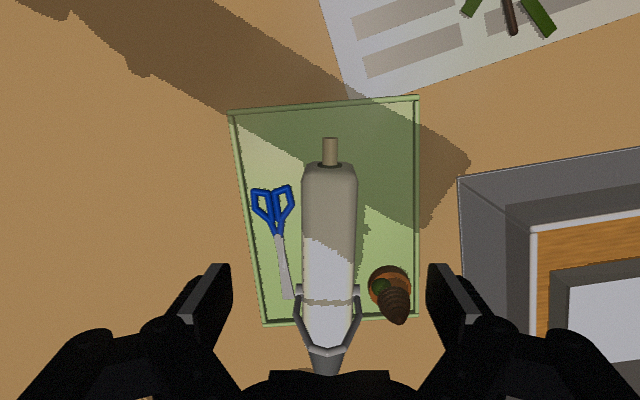

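The wrist view has the gun centred between the fingers: barrel on column 330, finger midpoint at about 329, bail peak at (325,352). The yaw needs about -1.3°. Next I'll descend and grip.

```bash

python3 -m pendant '[[[-0.002,-0.001,-0.01],-1.3,-1],[[0,0,-0.02],0,-1],[[0,0,-0.02],0,-1],[[0,0,-0.02],0,-1],[[0,0,-0.02],0,-1],[[0,0,-0.017],0,-1],[[0,0,-0.01],0,-1],[[0,0,0],0,-1]]'
python3 -m pendant '[[[0,0,0],0,1],[[0,0,0],0,1],[[0,0,0],0,1],[[0,0,0],0,1],[[0,0,0],0,1],[[0,0,0],0,1],[[0,0,0],0,1],[[0,0,0],0,1]]' 80
```

```text
time_s: 4.95
ee_pos: [0.4506, 0.3043, 0.1298]
ee_rot: [[-0.979, 0.205, -0.002], [0.205, 0.979, -0.002], [0.002, -0.002, -1.0]]
contact_force: [0.9, 0.2, -0.7]
grip_width: 1.001
grip_force: 0.0
time_s: 5.75
ee_pos: [0.4515, 0.3068, 0.1323]
ee_rot: [[-0.979, 0.203, 0.002], [0.203, 0.979, 0.001], [-0.001, 0.002, -1.0]]
contact_force: [-0.2, 1.0, 5.6]
grip_width: 0.458
grip_force: 80.0
```

```bash

python3 -m pendant '[[[0,0,0.01],0,1],[[0,0,0.02],0,1],[[0,0,0.025],0,1],[[0,0,0.025],0,1],[[0,0,0.025],0,1],[[0,0,0.025],0,1],[[0,0,0.015],0,1],[[0,0,0.01],0,1]]'
python3 -m pendant '[[[0.001,-0.01,0],1,1],[[0.002,-0.02,0],1,1],[[0.002,-0.03,0],1,1],[[0.002,-0.03,0],1,1],[[0.002,-0.03,0],1,1],[[0.002,-0.03,0],1,1],[[0.002,-0.03,0],1,1],[[0.002,-0.03,0],1,1]]'
python3 -m pendant '[[[0.002,-0.03,0],1,1],[[0.002,-0.03,0],1,1],[[0.002,-0.03,0],1,1],[[0.002,-0.03,0],1,1],[[0.002,-0.03,0],1,1],[[0.002,-0.02,0],1,1],[[0.002,-0.015,0],1,1],[[0.002,-0.005,0],1,1]]'
python3 - <<'E'
from h import *
s=ctrl.observe();print(np.degrees(np.arctan2(s['ee_rot'][1][0],s['ee_rot'][0][0])),np.round(s['q'],2))
for c in ['side','top','wrist']:
    cv2.imwrite(f'pics/{c}2.png',snapshot(c))
    find(c,['gun_bail','gun_rear','glue_gun','hook_seat','hook'])
E
```

```text
time_s: 6.55
ee_pos: [0.4509, 0.3058, 0.2874]
ee_rot: [[-0.979, 0.203, 0.0], [0.203, 0.979, -0.0], [-0.0, -0.0, -1.0]]
contact_force: [0.3, 0.1, -3.8]
grip_width: 0.458
grip_force: 80.7
time_s: 7.35
ee_pos: [0.4653, 0.0944, 0.2857]
ee_rot: [[-0.998, 0.064, -0.002], [0.064, 0.998, -0.001], [0.002, -0.001, -1.0]]
contact_force: [0.4, 0.0, -4.8]
grip_width: 0.464
grip_force: 80.7
time_s: 8.15
ee_pos: [0.4813, -0.0962, 0.2854]
ee_rot: [[-0.997, -0.072, -0.002], [-0.072, 0.997, -0.0], [0.002, 0.0, -1.0]]
contact_force: [-0.4, -0.5, -3.5]
grip_width: 0.46
grip_force: 80.7
-175.84473089008577 [ 0.78  0.13 -0.71  1.64  0.08  1.41  1.71]
side gun_bail 0.79 [ 0.555 -0.089  0.357]
side gun_bail 0.56 [ 0.498 -0.296  0.009]
side gun_rear 0.77 [ 0.481 -0.097  0.291]
side glue_gun 0.63 [ 0.552 -0.092  0.156]
side glue_gun 0.28 [ 0.767 -0.233  0.001]
side hook_seat 0.96 [ 0.616 -0.076  0.331]
side hook 0.69 [ 0.619 -0.077  0.333]
top gun_bail 0.92 [ 0.559 -0.09   0.364]
top gun_rear 0.46 [ 0.762  0.203 -0.   ]
top gun_rear 0.43 [ 0.621 -0.079  0.335]
top glue_gun 0.86 [ 0.558 -0.082  0.157]
top hook_seat 0.57 [ 0.621 -0.077  0.335]
top hook 0.71 [ 0.623 -0.075  0.332]
wrist gun_bail 0.61 [ 0.405 -0.313  0.01 ]
wrist gun_rear 0.71 [ 0.49  -0.093  0.289]
```

View pics/wrist2.png

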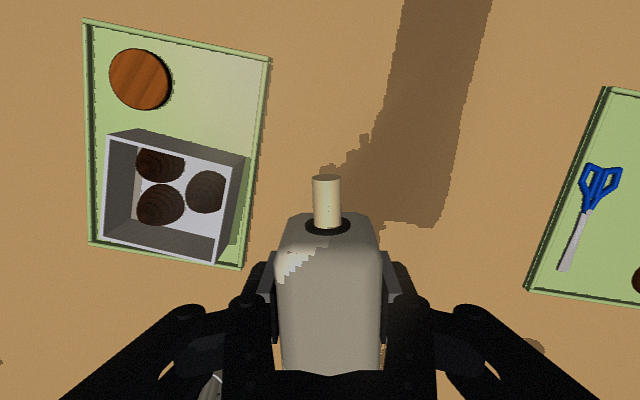

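View pics/side2.png

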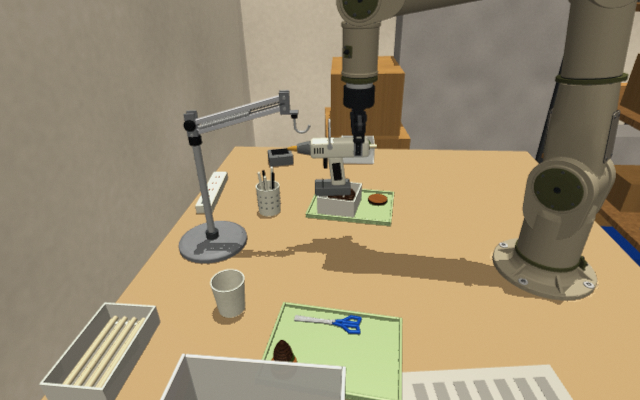

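The side view shows the gun held level in front of the hook, bail at about (330,125) and hook at (300,128). The wrist view shows it squarely gripped by the flat sides. The bail needs about +62 mm in x and +9 mm in y after a +2.5° turn, and it should go 3 mm higher.

```bash

python3 -m pendant '[[[0,0,0.003],1.2,1],[[0.005,0.001,0],1.3,1],[[0.01,0.0015,0],0,1],[[0.01,0.0015,0],0,1],[[0.01,0.0015,0],0,1],[[0.005,0.001,0],0,1],[[0,0,0],0,1],[[0,0,0],0,1]]'
python3 - <<'E'
from h import *
for c in ['side','top']:
    im=snapshot(c);cv2.imwrite(f'pics/{c}3.png',cv2.resize(im[60:220,220:420] if c=='side' else im[120:280,260:460],None,fx=3,fy=3,interpolation=2))
    find(c,['gun_bail','hook_seat'])
E
```

```text
time_s: 9.85
ee_pos: [0.5221, -0.0874, 0.289]
ee_rot: [[-0.993, -0.119, -0.001], [-0.119, 0.993, 0.0], [0.001, 0.0, -1.0]]
contact_force: [0.3, 0.4, -3.4]
grip_width: 0.46
grip_force: 80.7
side gun_bail 0.63 [ 0.593 -0.075  0.359]
top gun_bail 0.95 [ 0.598 -0.081  0.366]
```

View pics/side3.png

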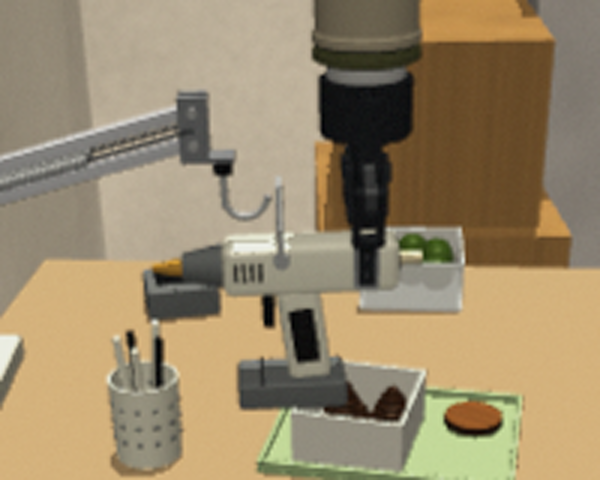

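View pics/top3.png

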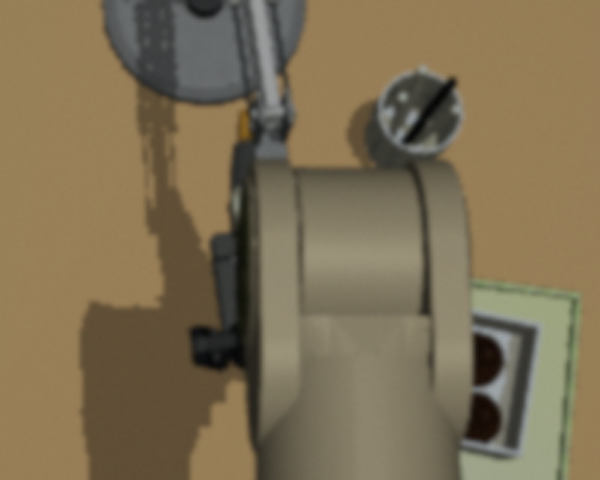

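The side crop shows the bail (280,180) just in front of and above the hook tip (268,198), with the hook bottom at (243,217). The top crop is mostly blocked by the arm. I'll go 24 mm further, then look again.

```bash

python3 -m pendant '[[[0.006,0.0005,0],0,1],[[0.006,0.0005,0],0,1],[[0.006,0.0005,0],0,1],[[0.006,0,0],0,1],[[0,0,0],0,1],[[0,0,0],0,1],[[0,0,0],0,1],[[0,0,0],0,1]]'
python3 - <<'E'
from h import *
im=snapshot('side');cv2.imwrite('pics/side4.png',cv2.resize(im[60:180,240:380],None,fx=5,fy=5,interpolation=2))
find('side',['gun_bail','hook_seat']);snapshot('top');find('top',['gun_bail','hook_seat'])
E
```

```text
time_s: 10.95
ee_pos: [0.546, -0.0861, 0.2893]
ee_rot: [[-0.993, -0.118, -0.0], [-0.118, 0.993, -0.0], [0.0, -0.0, -1.0]]
contact_force: [0.1, 0.4, -3.7]
grip_width: 0.46
grip_force: 80.7
side gun_bail 0.93 [ 0.615 -0.077  0.359]
side hook_seat 0.89 [ 0.617 -0.076  0.332]
top gun_bail 0.62 [ 0.624 -0.081  0.365]
top hook_seat 0.34 [0.614 0.357 0.005]
```

View pics/side4.png

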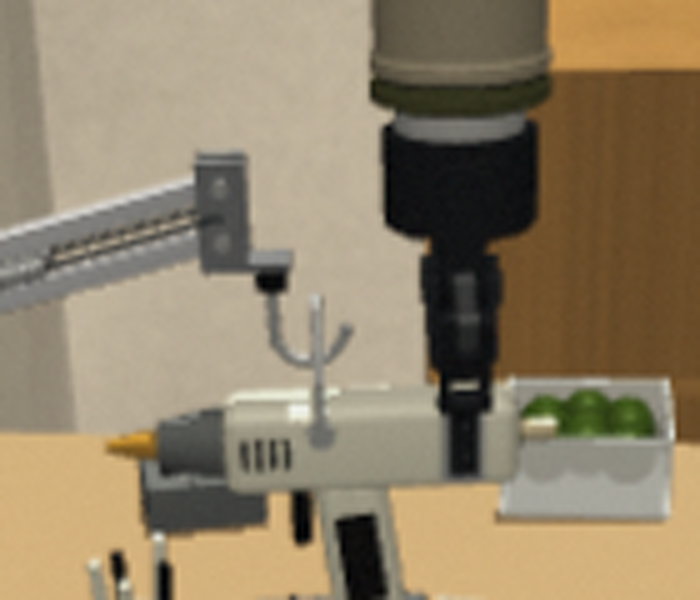

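The side crop shows the bail (317,300) inside the hook's opening, directly over the seat (310,362), with the tip at (348,328). I'll lower now, drifting slightly in -x to follow the parallel arm's arc.

```bash

python3 -m pendant '[[[0,0,-0.004],0,1],[[0,0,-0.005],0,1],[[0,0,-0.005],0,1],[[0,0,-0.005],0,1],[[0,0,-0.005],0,1],[[0,0,-0.004],0,1],[[0,0,-0.004],0,1],[[-0.001,0,-0.004],0,1]]'
python3 -m pendant '[[[-0.001,0,-0.004],0,1],[[-0.001,0,-0.004],0,1],[[-0.001,0,-0.004],0,1],[[-0.001,0,-0.004],0,1],[[0,0,-0.004],0,1],[[-0.001,0,-0.004],0,1],[[0,0,-0.004],0,1],[[0,0,0],0,1]]'
python3 - <<'E'
from h import *
snapshot('side');find('side',['gun_bail','hook_seat']);snapshot('top');find('top',['gun_bail','hook_seat']);print(ctrl.observe()['contact_force'])
E
```

```text
time_s: 12.05
ee_pos: [0.5454, -0.0861, 0.2532]
ee_rot: [[-0.993, -0.118, 0.001], [-0.118, 0.993, -0.0], [-0.001, -0.0, -1.0]]
contact_force: [1.8, 0.0, -3.1]
grip_width: 0.461
grip_force: 80.9
time_s: 12.85
ee_pos: [0.5398, -0.0861, 0.2246]
ee_rot: [[-0.993, -0.118, -0.001], [-0.118, 0.993, 0.0], [0.001, 0.0, -1.0]]
contact_force: [1.0, -0.5, -2.6]
grip_width: 0.459
grip_force: 81.0
side hook_seat 0.82 [ 0.612 -0.078  0.297]
side hook_seat 0.34 [ 0.61  -0.076  0.098]
[ 0.54414034 -0.09089285 -2.70887772]
```

```bash

python3 -m pendant '[[[0,0,-0.004],0,1],[[-0.001,0,-0.004],0,1],[[0,0,-0.004],0,1],[[0,0,-0.004],0,1],[[0,0,-0.004],0,1],[[0,0,-0.003],0,1],[[0,0,0],0,1],[[0,0,0],0,1]]'
python3 - <<'E'
from h import *
F=[]
for _ in range(4):
    im=snapshot('side');F.append(ctrl.observe()['contact_force'])
print(np.mean(F,0),np.std(F,0))
find('side',['gun_bail','hook_seat'])
E
```

```text
time_s: 13.95
ee_pos: [0.5391, -0.086, 0.2023]
ee_rot: [[-0.993, -0.118, -0.0], [-0.118, 0.993, 0.0], [0.0, 0.0, -1.0]]
contact_force: [1.1, -0.9, -0.9]
grip_width: 0.464
grip_force: 81.0
[ 1.16992311 -0.03101519 -1.05818154] [0.4891844  0.42857405 0.1049616 ]
side gun_bail 0.68 [ 0.611 -0.076  0.276]
side hook_seat 0.84 [ 0.61  -0.076  0.272]
side hook_seat 0.56 [ 0.764 -0.233 -0.002]
```

```bash

python3 -m pendant '[[[0,0,-0.003],0,1],[[0,0,-0.003],0,1],[[0,0,-0.003],0,1],[[0,0,-0.003],0,1],[[0,0,-0.002],0,1],[[0,0,0],0,1],[[0,0,0],0,1],[[0,0,0],0,1]]'
python3 - <<'E'
from h import *
F=[]
for _ in range(10):
    im=snapshot('side');F.append(ctrl.observe()['contact_force'])
print(np.mean(F,0),np.std(F,0))
find('side',['gun_bail','hook_seat'])
cv2.imwrite('pics/side5.png',cv2.resize(im[80:200,240:380],None,fx=5,fy=5,interpolation=2))
E
```

```text
time_s: 15.05
ee_pos: [0.5393, -0.086, 0.1885]
ee_rot: [[-0.993, -0.118, 0.0], [-0.118, 0.993, -0.0], [-0.0, -0.0, -1.0]]
contact_force: [3.8, 0.5, 0.6]
grip_width: 0.467
grip_force: 81.0
[ 4.37145359 -0.19123437 -0.11731888] [0.39125989 0.28850468 0.42811734]
side gun_bail 0.76 [ 0.61  -0.079  0.26 ]
side gun_bail 0.51 [ 0.53  -0.239  0.008]
side hook_seat 0.71 [ 0.613 -0.076  0.26 ]
```

View pics/side5.png

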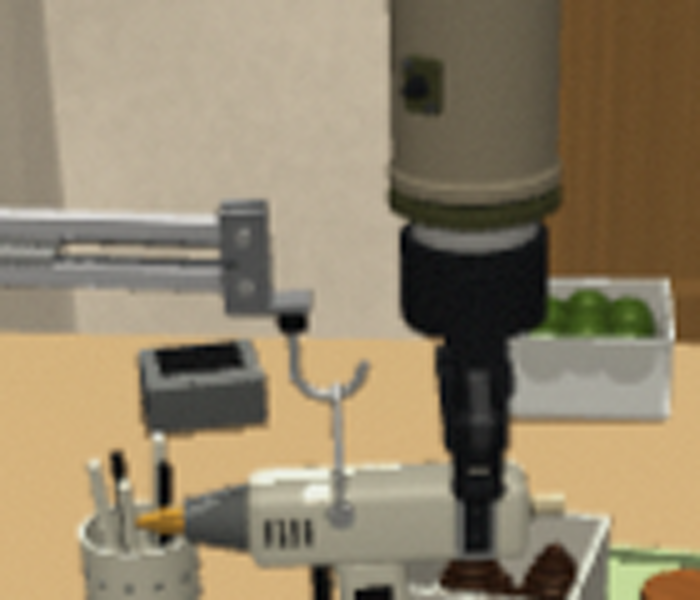

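The side crop shows the bail on the hook at (337,388), a little on the open-end side, with the arm level. The +4 N in x says I'm pulling the hook outward, so I'll relieve it by 4 mm in +x.

```bash

python3 -m pendant '[[[0.002,0,-0.001],0,1],[[0.001,0,-0.001],0,1],[[0.001,0,-0.001],0,1],[[0.001,0,0],0,1],[[0,0,0],0,1],[[0,0,0],0,1],[[0,0,0],0,1],[[0,0,0],0,1]]'
python3 - <<'E'
from h import *
F=[]
for _ in range(10):
    im=snapshot('side');F.append(ctrl.observe()['contact_force'])
print(np.mean(F,0),np.std(F,0))
find('side',['gun_bail','hook_seat'])
E
```

```text
time_s: 16.45
ee_pos: [0.544, -0.0861, 0.1852]
ee_rot: [[-0.993, -0.118, -0.0], [-0.118, 0.993, -0.0], [0.0, -0.0, -1.0]]
contact_force: [-3.3, -0.2, -0.8]
grip_width: 0.461
grip_force: 81.4
[-3.0637525  -0.13724808 -0.33028055] [0.3640495  0.69268832 0.59253665]
side gun_bail 0.84 [ 0.616 -0.077  0.258]
side hook_seat 0.79 [ 0.612 -0.076  0.257]
```

```bash

python3 -m pendant '[[[-0.001,0,0],0,1],[[-0.001,0,0],0,1],[[0,0,0],0,1],[[0,0,0],0,1],[[0,0,0],0,1],[[0,0,0],0,1],[[0,0,0],0,1],[[0,0,0],0,1]]' 20
python3 - <<'E'
from h import *
F=[]
for _ in range(12):
    im=snapshot('side');F.append(ctrl.observe()['contact_force'])
print(np.mean(F,0),np.std(F,0))
find('side',['gun_bail','hook_seat'])
E
```

```text
time_s: 17.85
ee_pos: [0.5423, -0.086, 0.1854]
ee_rot: [[-0.993, -0.118, 0.0], [-0.118, 0.993, -0.0], [-0.0, -0.0, -1.0]]
contact_force: [4.2, 0.7, 1.1]
grip_width: 0.461
grip_force: 81.1
[3.69764272 0.68125577 0.33090701] [0.31197709 0.37808908 0.45901275]
side gun_bail 0.74 [ 0.612 -0.076  0.256]
side hook_seat 0.63 [ 0.61  -0.075  0.258]
```

```bash

python3 -m pendant '[[[0.001,0,0],0,1],[[0,0,0],0,1],[[0,0,0],0,1],[[0,0,0],0,1],[[0,0,0],0,1],[[0,0,0],0,1],[[0,0,0],0,1],[[0,0,0],0,1]]' 20
python3 - <<'E'
from h import *
F=[]
for _ in range(10):
    im=snapshot('side');F.append(ctrl.observe()['contact_force'])
print(np.mean(F,0),np.std(F,0))
E
```

```text
time_s: 19.35
ee_pos: [0.5429, -0.0861, 0.1852]
ee_rot: [[-0.993, -0.118, -0.001], [-0.118, 0.993, -0.0], [0.001, -0.0, -1.0]]
contact_force: [-1.8, 0.7, -0.4]
grip_width: 0.458
grip_force: 81.4
[-2.60300105  0.2661695  -0.45440494] [0.41354238 0.37529105 0.54148363]
```

Vertical force is balanced and the arm is settled, so I'll open gently.

```bash

python3 -m pendant '[[[0,0,0],0,0.05],[[0,0,0],0,0.0],[[0,0,0],0,-0.1],[[0,0,0],0,-0.2],[[0,0,0],0,-0.3],[[0,0,0],0,-0.4],[[0,0,0],0,-0.4],[[0,0,0],0,-0.4]]'
python3 - <<'E'
from h import *
im=snapshot('side');find('side',['gun_bail','hook_seat','gun_rear'])
cv2.imwrite('pics/side6.png',cv2.resize(im[80:230,230:400],None,fx=4,fy=4,interpolation=2))
E
```

```text
time_s: 20.65
ee_pos: [0.5431, -0.0861, 0.1853]
ee_rot: [[-0.993, -0.118, -0.0], [-0.118, 0.993, -0.0], [0.0, -0.0, -1.0]]
contact_force: [0.5, 0.5, -0.4]
grip_width: 0.701
grip_force: 0.0
side gun_bail 0.71 [0.523 0.235 0.002]
side gun_bail 0.59 [ 0.612 -0.077  0.259]
side hook_seat 0.91 [ 0.612 -0.076  0.256]
side gun_rear 0.56 [ 0.539 -0.087  0.192]
```

View pics/side6.png

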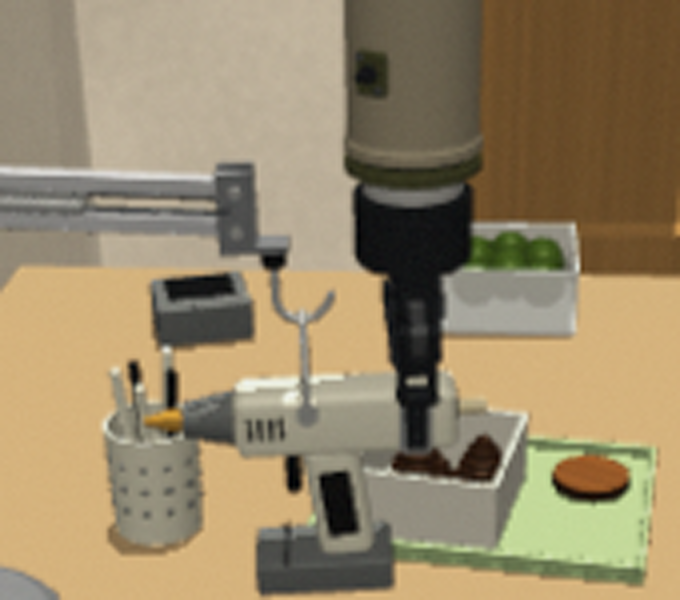

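It hangs upright on the seat, bail at (303,318), fingers open and clear. Retreating up and back.

```bash

python3 -m pendant '[[[0,0,0],0,-1],[[0,0,0],0,-1],[[0,0,0],0,-1],[[-0.004,0,0.008],0,-1],[[-0.004,0,0.012],0,-1],[[-0.004,-0.001,0.015],0,-1],[[-0.004,-0.001,0.015],0,-1],[[-0.004,0,0.015],0,-1]]'
python3 -m pendant '[[[-0.01,0,0.015],0,-1],[[-0.02,-0.002,0.01],0,-1],[[-0.02,-0.002,0],0,-1],[[-0.02,-0.002,0],0,-1],[[-0.01,0,0],0,-1],[[0,0,0],0,-1],[[0,0,0],0,-1],[[0,0,0],0,-1]]'
python3 - <<'E'
from h import *
for i in range(3):
    im=snapshot('side');find('side',['gun_bail','hook_seat','glue_gun']) 
cv2.imwrite('pics/side7.png',im)
E
```

```text
time_s: 21.65
ee_pos: [0.523, -0.0883, 0.2523]
ee_rot: [[-0.993, -0.118, 0.001], [-0.118, 0.993, -0.001], [-0.001, -0.001, -1.0]]
contact_force: [-0.4, -0.0, 0.1]
grip_width: 1.003
grip_force: 0.0
time_s: 22.45
ee_pos: [0.4438, -0.0939, 0.2754]
ee_rot: [[-0.993, -0.119, 0.0], [-0.119, 0.993, 0.0], [-0.0, 0.0, -1.0]]
contact_force: [-0.1, 0.0, 0.0]
grip_width: 1.002
grip_force: 0.0
side gun_bail 0.92 [ 0.613 -0.076  0.256]
side hook_seat 0.78 [ 0.61  -0.074  0.26 ]
side glue_gun 0.76 [ 0.609 -0.08   0.055]
side glue_gun 0.66 [ 0.615 -0.076  0.258]
side gun_bail 0.61 [ 0.409 -0.308  0.005]
side gun_bail 0.57 [ 0.615 -0.078  0.256]
side hook_seat 0.76 [ 0.612 -0.074  0.257]
side glue_gun 0.8 [ 0.608 -0.078  0.059]
side gun_bail 0.82 [ 0.614 -0.075  0.258]
side hook_seat 0.73 [0.526 0.235 0.004]
side hook_seat 0.68 [ 0.611 -0.074  0.257]
side glue_gun 0.56 [ 0.608 -0.078  0.06 ]
```

View pics/side7.png

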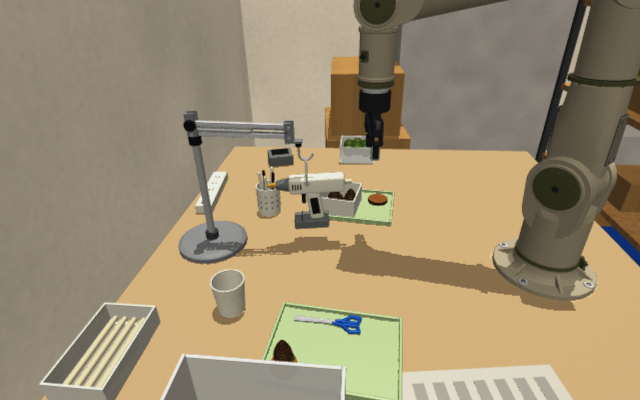

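The gun hangs upright on the hook at (307,158), the arm is level and at rest, and the robot is clear. I'll let it settle briefly, then hand in.

```bash

python3 -m pendant '[[[0,0,0],0,-1],[[0,0,0],0,-1],[[0,0,0],0,-1],[[0,0,0],0,-1],[[0,0,0],0,-1],[[0,0,0],0,-1],[[0,0,0],0,-1],[[0,0,0],0,-1]]' | head -1
python3 -c "
from plant import ctrl
print(ctrl.finish_job())"
```

```text
time_s: 23.85
the job is handed in; nothing more can be done
None
```

The glue gun hangs upright by its bail on the hook, with the arm sunk to about 258 mm and settled; the other things look undisturbed, the robot is clear, and I handed the job in at about 24 s (no verdict was returned).

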